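# Check refilled canisters for a loose piece and fill the delivery tray

## Robot

A 7-joint arm with a two-finger parallel gripper is mounted at the origin on the work surface. World frame = base frame: x ahead of the robot, y to its left, z up, the work surface at z = 0. Lengths are in mm, angles in degrees, forces in N, time in s.
With the tool pointing down it reaches from about 400 to 900 mm from the base axis. Payload 5.5 kg.
Tool frame: the origin (TCP) lies on the centre line of the jaws, within the pads' length; the fingertips stand 19 mm ahead of it and the grasp point (between the pads) is the TCP; z points along the fingers, y is the line along which they close (so a half turn about z gives the same grasp; the last joint's range is limited). The gripper opens to 92 mm and grips with 3 to 60 N. Pads are 19 mm wide; open, the fingers measure 130 mm over their backs; the gripper's body (75 mm by 190 mm) begins 47 mm behind the grasp point.
Start: joints at [-58.602, 28.699, -24.465, 88.831, 12.651, 65.22, -12.049], TCP at [182.59, 623.827, 245.729] pointing down, gripper open.
Joint ranges: [-164.97, 164.97], [-17.58, 116.51], [-87.97, 89.64], [11.32, 138.91], [-80.73, 260.73], [10.89, 115.49], [-147.41, 147.41]. Speed limits (degrees/s): [147.25, 147.25, 180, 180, 180, 180, 180].

## Interface

Orientations are given as [roll, pitch, yaw] about the fixed x, y, z axes, in that order (R = Rz(yaw) Ry(pitch) Rx(roll)).
In Python, from workcell import manip, read_camera, get_calibration gives the robot as it stands.
- The arm moves only by the tool apply_moves, never from a script. Its argument "rows" is a list that holds one entry, the list of rows, each a list of 5 numbers: the shift along the tool's x, y, z in m, then the turn about the tool's z in rad, then the finger opening in m, from 0 to 0.0918. In form: [[[x, y, z, twist, fingers], ...]]. A call has 1 to 12 rows; each row is the pose to reach, as a shift and turn from the pose commanded when the call began, along the tool's axes at that moment; what a row does not reach only later rows make up. A row lasts 1/8 s, in which the tool goes at most 62.5 mm and 10.7 degrees, less where a joint would pass 70% of its speed; a pose out of reach is approached as far as the arm can. A call with a gripper value outside its range is refused whole. The fingers move at their own pace and stop on an object; "force" is the grip in N (left out, the last holds). Time passes only in rows, so rows that repeat a pose let the fingers close. It gives the time, the measured TCP pose, the force, the opening and the grip force at its end, in the units of the state.
- manip.read_state(): the state, without advancing time (a new reading comes with each control period).
- read_camera(name): name is "scene" or "top"; returns (picture, depth): 400x640x3 uint8, red, green, blue; 400x640 float32, mm along the optical axis (not along the pixel's ray), 0 where there is no reading.
- get_calibration(name): a dict with "mtx" (3x3 intrinsics, pixels), "dist" ([k1, k2, p1, p2, k3] as OpenCV has them; the pictures are not rectified), "pose" (4x4, takes a point from camera to world coordinates). Camera axes: x right, y up, looking along -z (the intrinsics and any distortion apply to the point x, -y, -z); pixel columns grow to the right and rows downward; lengths in mm; the calibration is good to about 2 mm. A picture is of the moment at which its call begins. get_calibration takes no time and is no camera call.
- manip.hand_in(): hands the job in; it is judged then, once.
The state is a dict: "clock": time; "q": joint angles; "qvel": joint speeds; "effort": joint torques, N m; "ee_pos": TCP position; "eef_rot": TCP orientation; "force": force on the tool from outside, world axes, zero at the start; "moment": the same for the moment, N m; "opening": finger opening in mm; "grip_force": force on a finger pad.
Only numpy, scipy, OpenCV 4.12 (cv2) and the standard library are available. Lean on these libraries where they do the work, as an engineer would, in place of code of your own. Each camera call takes 0.05 s, during which the arm holds its last target. There are 200 camera calls.

## Task

Take each refilled canister off the turntable and, keeping it upright, shake it gently lengthwise to feel whether a broken-off piece is rolling about inside. Stand each sound one fully down in an empty pocket of the grey tray, and stand each one with a loose piece upright in the long low blue basket next to the turntable. Leave the canisters already in the tray, and the rest of the counter, as they are.

Things in the scene. Friction and masses are not known exactly. Their poses are not given: they have to be found in the camera images.
- can1: refilled canister waiting on the turntable, possibly absent: sealed black flat-sided plastic box with paper labels, 90 x 54 mm, 80 mm tall plus a round cap (30 mm across, 10 mm high); origin at the centre of its underside, x along the 90 mm side, y along the 54 mm side, z up; 0.2 to 0.75 kg. Sound, or with a loose piece inside (see the basket); all look alike, and their weights differ anyway
- can2: refilled canister waiting on the turntable, possibly absent: sealed black flat-sided plastic box with paper labels, 90 x 54 mm, 80 mm tall plus a round cap (30 mm across, 10 mm high); origin at the centre of its underside, x along the 90 mm side, y along the 54 mm side, z up; 0.2 to 0.75 kg. Sound, or with a loose piece inside (see the basket); all look alike, and their weights differ anyway
- can3: refilled canister waiting on the turntable, possibly absent: sealed black flat-sided plastic box with paper labels, 90 x 54 mm, 80 mm tall plus a round cap (30 mm across, 10 mm high); origin at the centre of its underside, x along the 90 mm side, y along the 54 mm side, z up; 0.2 to 0.75 kg. Sound, or with a loose piece inside (see the basket); all look alike, and their weights differ anyway
- can4: refilled canister waiting on the turntable, possibly absent: sealed black flat-sided plastic box with paper labels, 90 x 54 mm, 80 mm tall plus a round cap (30 mm across, 10 mm high); origin at the centre of its underside, x along the 90 mm side, y along the 54 mm side, z up; 0.2 to 0.75 kg. Sound, or with a loose piece inside (see the basket); all look alike, and their weights differ anyway
- can5: refilled canister waiting on the turntable, possibly absent: sealed black flat-sided plastic box with paper labels, 90 x 54 mm, 80 mm tall plus a round cap (30 mm across, 10 mm high); origin at the centre of its underside, x along the 90 mm side, y along the 54 mm side, z up; 0.2 to 0.75 kg. Sound, or with a loose piece inside (see the basket); all look alike, and their weights differ anyway
- done1: canister already checked and standing in a pocket of the tray, possibly absent (then that pocket may be empty): looks like the others, 90 x 54 mm, 80 mm tall plus a round cap (30 mm across, 10 mm high); origin at the centre of its underside, x along the 90 mm side, y along the 54 mm side, z up; 0.2 to 0.75 kg
- done2: canister already checked and standing in a pocket of the tray, possibly absent (then that pocket may be empty): looks like the others, 90 x 54 mm, 80 mm tall plus a round cap (30 mm across, 10 mm high); origin at the centre of its underside, x along the 90 mm side, y along the 54 mm side, z up; 0.2 to 0.75 kg
- done3: canister already checked and standing in a pocket of the tray, possibly absent (then that pocket may be empty): looks like the others, 90 x 54 mm, 80 mm tall plus a round cap (30 mm across, 10 mm high); origin at the centre of its underside, x along the 90 mm side, y along the 54 mm side, z up; 0.2 to 0.75 kg
- done4: canister already checked and standing in a pocket of the tray, possibly absent (then that pocket may be empty): looks like the others, 90 x 54 mm, 80 mm tall plus a round cap (30 mm across, 10 mm high); origin at the centre of its underside, x along the 90 mm side, y along the 54 mm side, z up; 0.2 to 0.75 kg
- done5: canister already checked and standing in a pocket of the tray, possibly absent (then that pocket may be empty): looks like the others, 90 x 54 mm, 80 mm tall plus a round cap (30 mm across, 10 mm high); origin at the centre of its underside, x along the 90 mm side, y along the 54 mm side, z up; 0.2 to 0.75 kg
- done6: canister already checked and standing in a pocket of the tray, possibly absent (then that pocket may be empty): looks like the others, 90 x 54 mm, 80 mm tall plus a round cap (30 mm across, 10 mm high); origin at the centre of its underside, x along the 90 mm side, y along the 54 mm side, z up; 0.2 to 0.75 kg
- turntable: turntable, white disc 360 mm across that turns freely on its foot, no brake; disc top 28 mm above the counter; a flat hub 36 mm across stands 10 mm above the disc at its centre; origin on the counter at the axis
- tray: grey delivery tray fixed to the counter, 270 (x) x 235 (y) x 30 mm high, with 6 open-topped pockets, three along x (88 mm apart) by two along y (114 mm apart); each pocket is 66 (x) x 102 (y) mm and 20 mm deep, for one canister standing with its 90 mm side along the tray's y; origin at the centre of its underside
- pocket1 (a point): centre of the floor of tray pocket 1, 10 mm above the counter; axes as the tray's
- pocket2 (a point): centre of the floor of tray pocket 2, 10 mm above the counter; axes as the tray's
- pocket3 (a point): centre of the floor of tray pocket 3, 10 mm above the counter; axes as the tray's
- pocket4 (a point): centre of the floor of tray pocket 4, 10 mm above the counter; axes as the tray's
- pocket5 (a point): centre of the floor of tray pocket 5, 10 mm above the counter; axes as the tray's
- pocket6 (a point): centre of the floor of tray pocket 6, 10 mm above the counter; axes as the tray's
- basket: long low blue basket, fixed, 250 (x) x 130 (y) x 36 mm, walls and floor 4 mm, origin under its centre. Holds 2. A loose piece (0.2 kg) rolls only along its canister's x, 44 mm from end to end of a flat floor, and stays where it stops: a brisk 50 mm stroke stopped dead (or a 20 degree tilt) mostly sends it to the leading (low) end; from end to end the moment in the level hand shifts 0.08 N m
- tape: roll of paper tape lying flat, 84 mm across, 24 mm high; origin at the centre of its underside; not part of the job
There are look-alikes about, which are no part of the job. Leave any green or red look-alike of the can4 alone.

How it is judged:
By the outcome, as a careful person would: the job done as asked, in the order asked, and still so for the second after the job is handed in, with the robot touching nothing.
Of can4, can5 only 1 to 2 are there at a start; the rules pass over those that are not, and their reading is None.
Of piece1, piece2, piece3 only 1 to 2 are there at a start; the rules pass over those that are not, and their reading is None.
Of done1, done2, done3, done4, done5, done6 only 1 to 2 are there at a start; the rules pass over those that are not, and their reading is None.
At some moment in a run one of can1, can2, can3, can4, can5 may be knocked a few centimetres aside while the robot is not near it.
It also fails if it takes over 200 s, if anything falls off the work surface, if the arm or the gripper's body presses on something with over 40 N, if the wrist force passes 120 N, or if a joint passes its speed limit or range.

## Working session

There is one attempt and no reset: what is moved stays moved. The work goes in short steps, Python scripts to look and compute and a tool call to move; the robot and the scene stay as the last step left them, time stands still between calls to the robot, and variables do not carry over. Pictures are saved under pics/ and viewed, at most 14 in all, crops included, and the job is handed in when it is done.

Besides the shell and the picture viewer there is one more tool, called after ">>>" as name(argument=value, ...) on one line, values as JSON. apply_moves: Moves the arm, as the interface text tells. Its arguments: {"type":"object","properties":{"rows":{"type":"array","items":{"type":"array","items":{"type":"array","items":{"type":"number"}}}},"force":{"type":"number"}},"required":["rows"]}

```bash
ls; mkdir -p pics
python3 - <<'E'
from workcell import manip, read_camera, get_calibration
import cv2,numpy as np
for n in("scene","top"):
    p,d=read_camera(n); cv2.imwrite(f"pics/{n}0.png",p[:,:,::-1]); np.save(f"{n}_d.npy",d)
    c=get_calibration(n); print(n,c['mtx'],c['dist'],np.round(c['pose'],3))
print(manip.read_state())
E
```

```text
pics
scene [[402.39941826   0.         313.69005064]
 [  0.         402.39941826 194.44297653]
 [  0.           0.           1.        ]] [-0.06457794  0.          0.          0.          0.        ] [[ 3.620000e-01 -5.780000e-01  7.310000e-01  1.313638e+03]
 [ 9.320000e-01  2.290000e-01 -2.810000e-01 -3.358160e+02]
 [-5.000000e-03  7.830000e-01  6.220000e-01  7.676770e+02]
 [ 0.000000e+00  0.000000e+00  0.000000e+00  1.000000e+00]]
top [[501.98327437   0.         318.04030754]
 [  0.         501.98327437 202.61347324]
 [  0.           0.           1.        ]] [-0.16026998  0.          0.          0.          0.        ] [[-1.000000e-03  9.990000e-01 -4.900000e-02  3.710890e+02]
 [-1.000000e+00 -1.000000e-03 -2.000000e-03 -1.690600e+01]
 [-2.000000e-03  4.900000e-02  9.990000e-01  1.589467e+03]
 [ 0.000000e+00  0.000000e+00  0.000000e+00  1.000000e+00]]
{'clock': 0.1, 'q': array([-58.60442182,  28.74732705, -24.45524504,  88.88503113,
        12.65271042,  65.21901064, -12.04956163]), 'qvel': array([ 0.01317408, -0.09850778, -0.06325153, -0.06250248, -0.07645581,
       -0.07786888,  0.04171106]), 'effort': array([-1.06591187e-02, -5.67873466e+01, -5.83787262e+00, -2.79915154e+01,
       -6.88670645e-02,  2.40341766e-02,  1.28950828e-05]), 'ee_pos': array([182.47264281, 623.25103288, 244.79894413]), 'eef_rot': array([-1.79902323e+02, -2.30171152e-03,  1.63688689e+02]), 'force': array([0.24472802, 0.1444189 , 0.15745093]), 'moment': array([ 0.02516388, -0.03477942,  0.04207045]), 'grip_force': 0.0, 'opening': 91.71027568924272}
```

View pics/top0.png

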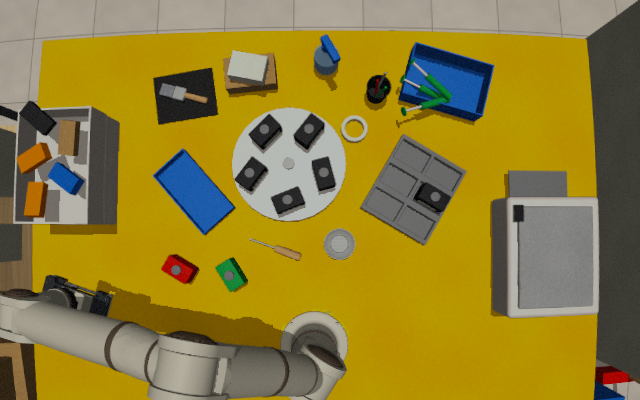

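View pics/scene0.png

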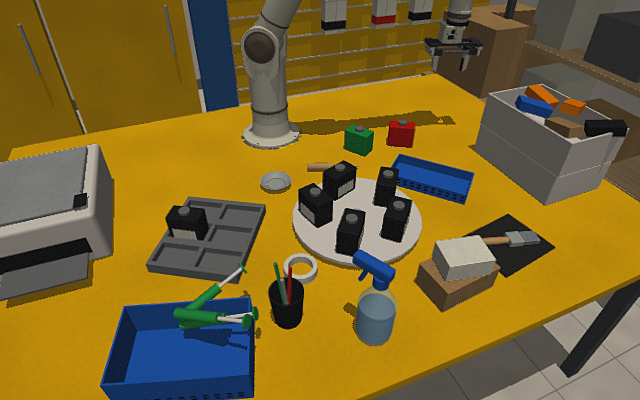

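Candidates seen in the top view are listed here.
- **Canisters on the turntable:** five black ones, at (264,132), (309,131), (250,174), (323,174) and (288,200). These are the job.
- **Look-alikes:** a black one already in the tray at (433,197), red at (179,269), green at (231,275), and a black box in the grey bin at (37,118). All stay put.
- **Basket:** blue at (194,191), next to the turntable. The blue box at (448,80) holds tools and is a look-alike.

```bash
cat > h.py <<'E'
from workcell import manip, read_camera, get_calibration
import cv2,numpy as np
def world(n,d):
    c=get_calibration(n); h,w=d.shape
    u,v=np.meshgrid(np.arange(w),np.arange(h))
    q=cv2.undistortPoints(np.stack([u,v],-1).reshape(-1,1,2).astype(float),c['mtx'],np.array(c['dist'])).reshape(h,w,2)
    P=np.stack([q[...,0]*d,-q[...,1]*d,-d],-1)
    return P@c['pose'][:3,:3].T+c['pose'][:3,3]
def ray(n,uv,z):
    c=get_calibration(n)
    q=cv2.undistortPoints(np.array(uv,float).reshape(-1,1,2),c['mtx'],np.array(c['dist'])).reshape(-1,2)
    r=np.c_[q[:,0],-q[:,1],-np.ones(len(q))]@c['pose'][:3,:3].T
    o=c['pose'][:3,3]; return o+r*((z-o[2])/r[:,2])[:,None]
def rects(mask,W,amin=60):
    n,l,s,_=cv2.connectedComponentsWithStats(mask.astype(np.uint8))
    for i in range(1,n):
        if s[i,4]<amin: continue
        p=W[l==i]; r=cv2.minAreaRect(p[:,:2].astype(np.float32)); (w,h),a=r[1],r[2]
        if h>w: w,h,a=h,w,a+90
        yield r[0],w,h,(a+90)%180-90,np.median(p[:,2]),l==i
def cans(n="top",show=True,pic=None):
    p,d=read_camera(n)
    if pic: cv2.imwrite(f"pics/{pic}.png",p[:,:,::-1])
    W=world(n,d); out=[]
    m=(d>0)&(W[...,2]>70)&(W[...,2]<135)&(p.max(2)<215)&(W[...,0]>250)
    for c,w,h,a,z,l in rects(m,W):
        if 70<w<110 and 40<h<75: 
            vu=np.argwhere(l).mean(0)[::-1]; out.append((*c,a,z)); print("can",np.round([*c,w,h,a,z,*vu],1))
    return p,d,W,out
def goto(x,y,yaw):
    "shift in tool axes (m, rad) to reach world x,y with tool yaw (mod 180) from now"
    s=manip.read_state(); e=s['ee_pos']; t=np.radians(s['eef_rot'][2])
    dx,dy=x-e[0],y-e[1]
    # tool down: x=(cos,sin), y=(sin,-cos)
    a=(dx*np.cos(t)+dy*np.sin(t))/1000; b=(dx*np.sin(t)-dy*np.cos(t))/1000
    dyaw=(yaw-s['eef_rot'][2]+90)%180-90
    print("pos",e.round(1),s['eef_rot'].round(1),"q7",s['q'][6].round(1),"-> x %.4f y %.4f twist %.3f (dyaw %.1f)"%(a,b,-np.radians(dyaw),dyaw))
E
python3 - <<'E'
from h import *
p,d,W,o=cans()
hsv=cv2.cvtColor(p,cv2.COLOR_RGB2HSV)
z=W[...,2]
print("basket"); 
b=(hsv[...,0]>100)&(hsv[...,0]<125)&(hsv[...,1]>120)
for r in rects(b,W,500): print(np.round([*r[0],*r[1:5]],1))
print("tray")
u,v=np.meshgrid(range(640),range(400))
t=(u>340)&(u<480)&(v>120)&(v<255)
for r in rects(t&(z>24)&(z<36),W,100): print(np.round([*r[0],*r[1:5]],1))
for r in rects(t&(z>5)&(z<15)&(hsv[...,1]<80),W,50): print("pk",np.round([*r[0],*r[1:5]],1),np.argwhere(r[5]).mean(0)[::-1].round())
print("disc")
for r in rects((u>220)&(u<360)&(v>95)&(v<230)&(z>22)&(z<34)&(hsv[...,1]<60),W,500): print(np.round([*r[0],*r[1:5]],1))
c=cv2.resize(p[95:255,140:480],None,fx=2.3,fy=2.3)
cv2.imwrite("pics/crop.png",c[:,:,::-1])
E
```

```text
can [886.7 -30.2  77.9  50.3  48.3 109.3 322.4  59.8]
can [ 799.  -199.7   75.4   73.1  -77.9   92.   379.1   85.6]
can [662.3 146.5  90.9  55.3 -44.7 107.  265.  130.4]
can [665.3  12.3  92.1  55.7 -38.6 107.3 309.  130. ]
can [533.  188.7  89.8  56.4 -36.9 108.  250.4 173.2]
can [533.8 -30.9  90.6  54.3  14.9 107.9 323.7 172.7]
can [ 462.9 -364.7   91.3   56.3   58.1   90.2  433.6  196.5]
can [453.1  76.1  90.4  54.3 -68.2 108.1 287.8 199.6]
basket
[ 616.1 -307.1  703.8  286.   -27.7    8.6]
[419.1 265.4 537.7 197.1  60.2   4.8]
[435.5 406.6 853.3  76.2  76.2 233.9]
tray
[ 490.2 -314.9  270.5  238.5  -30.6   29.8]
[ 5.654e+02 -9.380e+01  1.197e+02  1.590e+01 -2.000e-01  2.800e+01]
pk [ 597.4 -312.7  102.8   63.4   58.2   10. ] [412. 156.]
pk [ 538.3 -412.   104.1   62.5   60.4   10.1] [443. 174.]
pk [ 521.7 -267.2  102.7   65.2   59.6    9.8] [398. 179.]
pk [ 444.7 -221.5  102.2   65.6   59.6    9.8] [384. 204.]
pk [ 386.  -322.   101.8   66.    59.5   10.2] [415. 222.]
pk [ 3.227e+02 -1.033e+02  7.230e+01  3.480e+01 -1.000e-01  9.900e+00] [346. 242.]
disc
[570.2  78.3 354.8 354.6  30.5  28. ]
```

View pics/crop.png

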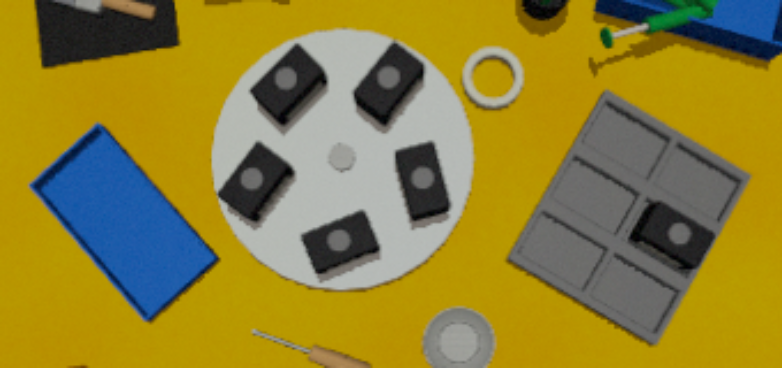

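Five black canisters are on the disc and five tray pockets are empty. One canister is already checked, at crop (680,233). The plain blue basket is at crop (125,222).

Run:
```python
from h import *
p,d,W,o=cans()
hsv=cv2.cvtColor(p,cv2.COLOR_RGB2HSV)
b=((hsv[...,0]>100)&(hsv[...,0]<125)&(hsv[...,1]>100)).astype(np.uint8)
b[:,:145]=0;b[:,245:]=0;b[:140]=0;b[245:]=0
for name,m in(("rim",W[...,2]>20),("floor",W[...,2]<12),("all",W[...,2]>-50)):
  for r in rects(b.astype(bool)&m,W,60): print(name,np.round([*r[0],*r[1:5]],1))
goto(453,76,-68)
print([manip.read_state()[k].round(3) for k in('force','moment')])
```

```text
can [887.7 -29.8  80.1  49.6  48.8 108.7 322.5  59.9]
can [ 799.1 -199.5   73.5   73.1   54.    91.4  379.1   85.6]
can [662.4 146.3  90.3  55.4 -43.3 107.4 265.  130.5]
can [664.7  12.8  90.9  55.3 -38.5 107.5 309.  129.9]
can [533.2 188.7  89.7  56.4 -36.7 107.9 250.5 173.1]
can [533.6 -31.2  90.3  54.5  14.5 108.1 323.7 172.7]
can [ 462.7 -364.6   90.9   55.8   57.2   89.9  433.5  196.5]
can [453.3  75.9  89.9  55.2 -68.2 107.9 287.7 199.6]
rim [419.1 265.2 537.4 197.1  60.2  33.8]
floor [486.5 384.5 240.2 122.9  42.3   3.8]
all [419.1 265.2 537.4 197.1  60.2   4.8]
pos [182.5 623.4 245. ] [-179.9   -0.   163.7] q7 -12.0 -> x -0.4134 y -0.4494 twist 0.902 (dyaw -51.7)
[array([-0.363, -0.919, -0.712]), array([0.008, 0.032, 0.   ])]
```

>>> apply_moves(rows=[[[-0.413,-0.449,0,0.902,0.0915],[-0.413,-0.449,0,0.902,0.0915],[-0.413,-0.449,0,0.902,0.0915],[-0.413,-0.449,0,0.902,0.0915],[-0.413,-0.449,0,0.902,0.0915],[-0.413,-0.449,0,0.902,0.0915],[-0.413,-0.449,0,0.902,0.0915],[-0.413,-0.449,0,0.902,0.0915],[-0.413,-0.449,0,0.902,0.0915],[-0.413,-0.449,0,0.902,0.0915],[-0.413,-0.449,0,0.902,0.0915],[-0.413,-0.449,0,0.902,0.0915]]], force=35)

```text
clock: 1.7
ee_pos: [452.4, 77.4, 245.6]
eef_rot: [-180.0, -0.0, 112.0]
force: [0.2, 0.6, 0.2]
opening: 91.9
grip_force: 0.0
```

Run:
```python
from h import *
p,d,W,o=cans(); goto(453.2,76,-68.2)
print([manip.read_state()[k].round(3) for k in('force','moment','q')])
```

```text
can [886.9 -29.5  77.   48.9  47.4 108.9 322.6  59.8]
can [ 798.5 -200.4   74.1   73.3   88.2   92.6  379.2   85.7]
can [662.4 146.5  91.6  55.6 -45.1 107.1 265.  130.5]
can [665.1  12.1  92.4  55.5 -38.6 107.6 309.  129.9]
can [533.5 -31.   90.2  54.3  15.1 108.4 323.7 172.6]
can [ 463.  -365.1   91.1   55.9   58.2   89.9  433.5  196.5]
pos [452.3  78.  245.6] [-180.    -0.   112.1] q7 9.6 -> x -0.0022 y 0.0001 twist 0.005 (dyaw -0.3)
[array([ 0.433, -0.275, -0.42 ]), array([-0.05 ,  0.056, -0.002]), array([-16.93 ,   7.256,   4.129, 115.996,  -0.661,  56.797,   9.623])]
```

>>> apply_moves(rows=[[[-0.002,0,0.06,0.005,0.0915],[-0.002,0,0.12,0.005,0.0915],[-0.002,0,0.157,0.005,0.0915],[-0.002,0,0.157,0.005,0.0915],[-0.002,0,0.157,0.005,0.04],[-0.002,0,0.157,0.005,0.04],[-0.002,0,0.157,0.005,0.04],[-0.002,0,0.157,0.005,0.04],[-0.002,0,0.14,0.005,0.04],[-0.002,0,0.1,0.005,0.04],[-0.002,0,0.05,0.005,0.04],[-0.002,0,0,0.005,0.04]]], force=35)

```text
clock: 3.25
ee_pos: [452.3, 74.6, 246.3]
eef_rot: [-179.9, -0.0, 111.7]
force: [1.7, -0.3, -6.0]
opening: 53.9
grip_force: 34.9
```

```bash
cat >> h.py <<'E'
def mom(k=8):
    M=[]
    for _ in range(k):
        s=manip.read_state(); t=np.radians(s['eef_rot'][2]); m=s['moment']
        M.append([m[0]*np.cos(t)+m[1]*np.sin(t), m[0]*np.sin(t)-m[1]*np.cos(t), m[2],s['force'][2]]); read_camera("top")
    M=np.array(M); print("tool mom x,y,wz,Fz",M.mean(0).round(3),"se",(M.std(0)/k**.5).round(3),"clk",manip.read_state()['clock'],"op",manip.read_state()['opening'],"rot",manip.read_state()['eef_rot'].round(2))
E
python3 -c "
from h import *
mom()"
```

```text
tool mom x,y,wz,Fz [-0.03  -0.062 -0.009 -5.157] se [0.056 0.011 0.011 0.769] clk 3.65 op 53.57185952350478 rot [-1.7975e+02 -4.0000e-02  1.1172e+02]
```

>>> apply_moves(rows=[[[0.05,0,0,0,0.04],[0.05,0,0,0,0.04],[0.05,0,0,0,0.04],[0.05,0,0,0,0.04],[0.05,0,0,0,0.04],[0.05,0,0,0,0.04]]])

```text
clock: 4.4
ee_pos: [435.2, 121.0, 245.7]
eef_rot: [-180.0, 0.0, 111.7]
force: [0.1, 0.4, -5.8]
opening: 53.8
grip_force: 34.9
```

```bash
python3 -c "
from h import *
mom()"
```

```text
tool mom x,y,wz,Fz [ 7.700e-02 -1.270e-01 -1.000e-03 -5.483e+00] se [0.008 0.008 0.012 0.154] clk 4.8 op 53.89692104795312 rot [180.    -0.   111.72]
```

>>> apply_moves(rows=[[[-0.05,0,0,0,0.04],[-0.05,0,0,0,0.04],[-0.05,0,0,0,0.04],[-0.05,0,0,0,0.04],[-0.05,0,0,0,0.04],[-0.05,0,0,0,0.04]]])

```text
clock: 5.55
ee_pos: [453.4, 75.5, 245.7]
eef_rot: [-180.0, -0.0, 111.8]
force: [0.0, -0.0, -5.0]
opening: 53.5
grip_force: 35.0
```

```bash
python3 -c "
from h import *
mom()
cans()"
```

```text
tool mom x,y,wz,Fz [ 5.700e-02 -3.600e-02  5.000e-03 -5.374e+00] se [0.013 0.007 0.007 0.136] clk 5.95 op 53.77193824983787 rot [-180.     -0.    111.71]
can [887.2 -29.9  77.8  50.2  47.9 109.1 322.5  59.8]
can [ 799.2 -200.4   74.4   74.2   87.3   91.1  379.    85.6]
can [662.8 146.8  90.6  55.5 -44.  107.2 265.  130.5]
can [665.4  12.5  91.7  55.4 -38.2 107.8 309.  129.9]
can [533.9 -31.1  91.1  54.4  15.1 108.2 323.7 172.7]
can [ 463.1 -364.6   90.4   56.1   58.5   89.8  433.6  196.5]
```

Moment shifts from −0.127 to −0.036 N m between strokes, so this canister has a loose piece and goes in the basket.

```bash
python3 -c "
from h import *
goto(529,423,42.3)"
```

```text
pos [453.6  75.  245.7] [-180.    -0.   111.7] q7 9.7 -> x 0.2954 y 0.1988 twist 1.212 (dyaw -69.4)
```

>>> apply_moves(rows=[[[0.04,0.027,0,0.17,0.04],[0.085,0.057,0,0.34,0.04],[0.13,0.088,0,0.51,0.04],[0.175,0.118,0,0.68,0.04],[0.22,0.148,0,0.85,0.04],[0.26,0.175,0,1.02,0.04],[0.295,0.199,0,1.15,0.04],[0.295,0.199,0,1.212,0.04],[0.295,0.199,0,1.212,0.04],[0.295,0.199,0,1.212,0.04]]])

```text
clock: 7.25
ee_pos: [529.5, 421.7, 245.4]
eef_rot: [180.0, 0.1, 42.3]
force: [0.3, -0.1, -5.8]
opening: 53.9
grip_force: 35.0
```

```bash
python3 -c "
from h import *
goto(529,423,42.3)
p,d=read_camera('scene');cv2.imwrite('pics/s1.png',p[:,:,::-1])"
```

```text
pos [529.5 421.7 245.4] [1.80e+02 1.00e-01 4.23e+01] q7 -85.9 -> x 0.0005 y -0.0014 twist -0.000 (dyaw 0.0)
```

View pics/s1.png

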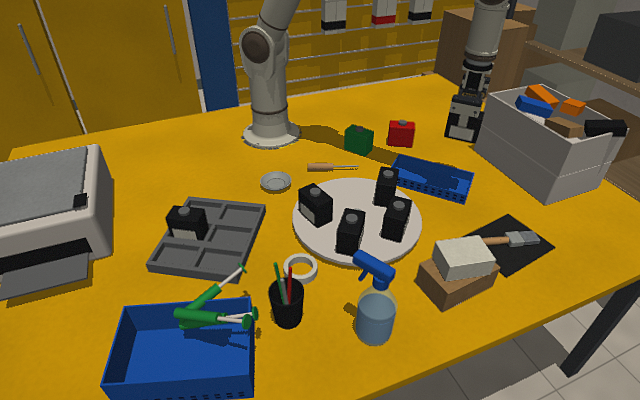

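The scene view shows the canister held upright at (465,125), away from the grey bin. I'll check the basket position across both views before lowering.

```bash
python3 -c "
from h import *
print(ray('scene',[[398,156],[474,173],[466,200],[390,180]],36).round(0))
print(ray('top',[[155,176],[183,150],[234,207],[205,234]],36).round(0))"
```

```text
[[366. 330.  36.]
 [539. 504.  36.]
 [640. 394.  36.]
 [474. 237.  36.]]
[[532. 502.  36.]
 [614. 412.  36.]
 [434. 247.  36.]
 [349. 338.  36.]]
```

Run:
```python
from h import *
for n in("top","scene"):
    p,d=read_camera(n); W=world(n,d)
    hsv=cv2.cvtColor(p,cv2.COLOR_RGB2HSV)
    b=(hsv[...,0]>100)&(hsv[...,0]<128)&(hsv[...,1]>100)&(W[...,0]>300)&(W[...,0]<700)&(W[...,1]>200)&(W[...,1]<540)
    for lo,hi in((30,42),(-2,10),(-2,42)):
        P=W[b&(W[...,2]>lo)&(W[...,2]<hi)][:,:2].astype(np.float32)
        print(n,lo,len(P),cv2.minAreaRect(P) if len(P)>5 else 0)
```

```text
top 30 226 ((484.5678405761719, 379.690185546875), (249.4721221923828, 130.67446899414062), 41.24981689453125)
top -2 2078 ((481.96826171875, 380.8408508300781), (245.47401428222656, 124.97344207763672), 39.856781005859375)
top -2 2563 ((484.44598388671875, 379.59716796875), (249.7287139892578, 130.76284790039062), 41.31536102294922)
scene 30 275 ((486.5793151855469, 376.02984619140625), (248.953125, 134.6251220703125), 41.56785202026367)
scene -2 1352 ((486.0883483886719, 377.2491455078125), (243.2920684814453, 137.5863494873047), 42.26239013671875)
scene -2 2389 ((485.8265380859375, 376.73907470703125), (248.5794219970703, 138.97789001464844), 42.3421745300293)
```

>>> apply_moves(rows=[[[-0.002,0.0025,0.04,0.017,0.04],[-0.002,0.0025,0.09,0.017,0.04],[-0.002,0.0025,0.135,0.017,0.04],[-0.002,0.0025,0.165,0.017,0.04],[-0.002,0.0025,0.175,0.017,0.04],[-0.002,0.0025,0.18,0.017,0.04],[-0.002,0.0025,0.181,0.017,0.04],[-0.002,0.0025,0.181,0.017,0.04]]])

```text
clock: 8.4
ee_pos: [530.6, 420.3, 66.5]
eef_rot: [180.0, -0.2, 41.3]
force: [-0.1, -0.7, -1.3]
opening: 53.9
grip_force: 35.0
```

>>> apply_moves(rows=[[[0,0,0,0,0.07],[0,0,0,0,0.08],[0,0,0,0,0.08],[0,0,-0.06,0,0.09],[0,0,-0.12,0,0.0915],[0,0,-0.18,0,0.0915],[0,0,-0.18,0,0.0915]]])

```text
clock: 9.28
ee_pos: [532.7, 422.0, 252.1]
eef_rot: [180.0, -0.7, 41.3]
force: [-0.3, 0.7, 0.1]
opening: 91.2
grip_force: 0.0
```

```bash
python3 -c "
from h import *
cans(); goto(533.2,188.7,-36.8)"
```

```text
can [887.1 -30.4  75.9  48.9  49.2 109.3 322.5  59.7]
can [ 798.7 -200.4   73.9   73.8  -89.5   91.1  379.1   85.6]
can [662.7 146.3  91.4  54.8 -44.5 107.3 264.9 130.5]
can [665.4  12.4  92.3  55.3 -38.4 107.5 309.  129.9]
can [533.1 188.7  89.4  56.2 -36.8 107.6 250.5 173.1]
can [533.5 -31.1  90.5  54.2  14.8 107.6 323.7 172.7]
can [527.6 418.   82.3  55.2  42.4  84.3 176.9 175.9]
can [ 463.  -365.    90.4   57.    59.    89.7  433.4  196.5]
pos [531.1 420.8 248.5] [-180.    -0.4   41.3] q7 -86.6 -> x -0.1515 y 0.1757 twist 1.363 (dyaw -78.1)
```

```bash
python3 - <<'E'
s=open('h.py').read()
s=s.replace("    dyaw=(yaw-s['eef_rot'][2]+90)%180-90\n","    az=np.degrees(np.arctan2(y,x)); yaw=az+93+((yaw-az-93+90)%180-90)\n    dyaw=(yaw-s['eef_rot'][2]+180)%360-180\n")
open('h.py','w').write(s)
E
python3 -c "
from h import *
goto(533.1,188.7,-36.8)"
```

```text
pos [531.1 420.8 248.5] [-180.    -0.4   41.3] q7 -86.6 -> x -0.1516 y 0.1757 twist -1.779 (dyaw 101.9)
```

>>> apply_moves(rows=[[[-0.03,0.035,0,-0.18,0.0915],[-0.06,0.07,0,-0.36,0.0915],[-0.09,0.105,0,-0.54,0.0915],[-0.12,0.14,0,-0.72,0.0915],[-0.152,0.176,0,-0.9,0.0915],[-0.152,0.176,0,-1.08,0.0915],[-0.152,0.176,0,-1.26,0.0915],[-0.152,0.176,0,-1.44,0.0915],[-0.152,0.176,0,-1.62,0.0915],[-0.152,0.176,0,-1.779,0.0915],[-0.152,0.176,0,-1.779,0.0915]]])

```text
clock: 10.7
ee_pos: [530.6, 186.6, 243.2]
eef_rot: [-179.9, -0.1, 143.1]
force: [0.1, 0.3, -0.1]
opening: 91.5
grip_force: 0.0
```

```bash
python3 -c "
from h import *
cans('scene'); goto(533.1,188.7,-36.8)"
```

```text
can [422.  841.9  90.6  45.6  16.7 113.1 535.1 117.5]
can [533.3 416.2  93.3  57.4  44.2  82.4 452.9 167. ]
can [535.3 -34.1  94.1  55.   15.7 105.1 314.9 199.3]
can [ 465.  -367.5   91.5   57.9   59.5   88.2  185.3  215.8]
can [666.7   9.7  92.8  54.3 -38.3 105.8 350.2 226.5]
can [ 800.8 -203.1   74.    73.9  -72.7   89.6  285.5  293.9]
can [909.2 -48.   79.7  60.5  58.1 108.  376.3 309.9]
pos [530.8 186.7 243.4] [-1.799e+02 -1.000e-01  1.430e+02] q7 28.4 -> x -0.0007 y 0.0030 twist -0.003 (dyaw 0.2)
```

>>> apply_moves(rows=[[[-0.001,0.003,0.06,0,0.0915],[-0.001,0.003,0.12,0,0.0915],[-0.001,0.003,0.155,0,0.0915],[-0.001,0.003,0.155,0,0.0915],[-0.001,0.003,0.155,0,0.04],[-0.001,0.003,0.155,0,0.04],[-0.001,0.003,0.155,0,0.04],[-0.001,0.003,0.155,0,0.04],[-0.001,0.003,0.14,0,0.04],[-0.001,0.003,0.1,0,0.04],[-0.001,0.003,0.05,0,0.04],[-0.001,0.003,0,0,0.04]]])

```text
clock: 12.25
ee_pos: [533.1, 188.4, 246.1]
eef_rot: [-179.9, -0.1, 143.2]
force: [0.8, 0.8, -4.9]
opening: 53.9
grip_force: 34.9
```

>>> apply_moves(rows=[[[0.05,0,0,0,0.04],[0.05,0,0,0,0.04],[0.05,0,0,0,0.04],[0.05,0,0,0,0.04],[0.05,0,0,0,0.04],[0.05,0,0,0,0.04]]])

```text
clock: 13.0
ee_pos: [494.2, 218.3, 244.4]
eef_rot: [-180.0, -0.0, 143.2]
force: [0.0, -0.2, -5.3]
opening: 53.4
grip_force: 35.0
```

```bash
python3 -c "
from h import *
mom()"
```

```text
tool mom x,y,wz,Fz [ 1.000e-02 -2.800e-02  1.000e-03 -5.037e+00] se [0.011 0.008 0.013 0.138] clk 13.4 op 53.77369693504966 rot [-180.     -0.    143.23]
```

>>> apply_moves(rows=[[[-0.05,0,0,0,0.04],[-0.05,0,0,0,0.04],[-0.05,0,0,0,0.04],[-0.05,0,0,0,0.04],[-0.05,0,0,0,0.04],[-0.05,0,0,0,0.04]]])

```text
clock: 14.15
ee_pos: [533.7, 189.2, 244.8]
eef_rot: [180.0, -0.0, 143.3]
force: [0.8, -0.0, -5.7]
opening: 53.8
grip_force: 35.0
```

```bash
python3 -c "
from h import *
mom()
cans()"
```

```text
tool mom x,y,wz,Fz [ 0.014 -0.023 -0.021 -5.882] se [0.014 0.006 0.011 0.163] clk 14.55 op 53.52894042743691 rot [180.    -0.   143.23]
can [886.7 -30.1  77.1  48.8  48.3 109.8 322.4  59.7]
can [ 798.7 -199.2   74.9   72.6  -57.7   91.7  379.    85.6]
can [665.3  13.2  91.1  56.1 -37.3 107.8 308.9 129.9]
can [662.1 147.1  89.3  55.4 -43.3 107.5 264.9 130.5]
can [534.  -31.4  91.   54.2  15.1 108.1 323.8 172.6]
can [530.9 421.6  92.4  55.9  42.3  84.  176.1 174.7]
can [ 462.9 -364.9   91.4   55.3   58.4   90.4  433.5  196.4]
```

>>> apply_moves(rows=[[[0.055,0,0,0,0.04],[0.055,0,0,0,0.04],[0.055,0,0,0,0.04],[0.055,0,0,0,0.04],[0.055,0,0,0,0.04],[0.055,0,0,0,0.04]]])

```text
clock: 15.35
ee_pos: [490.3, 221.2, 244.6]
eef_rot: [-180.0, -0.0, 143.2]
force: [-0.0, 0.7, -5.1]
opening: 54.0
grip_force: 35.0
```

```bash
python3 -c "
from h import *
mom(6)"
```

```text
tool mom x,y,wz,Fz [ 0.03  -0.006 -0.013 -5.344] se [0.007 0.012 0.009 0.085] clk 15.65 op 53.79086978471171 rot [180.    -0.   143.22]
```

>>> apply_moves(rows=[[[-0.055,0,0,0,0.04],[-0.055,0,0,0,0.04],[-0.055,0,0,0,0.04],[-0.055,0,0,0,0.04],[-0.055,0,0,0,0.04],[-0.055,0,0,0,0.04]]])

```text
clock: 16.4
ee_pos: [533.8, 189.2, 244.8]
eef_rot: [180.0, -0.0, 143.3]
force: [-0.1, 0.1, -5.3]
opening: 53.7
grip_force: 35.0
```

```bash
python3 -c "
from h import *
mom(6)
goto(444.6,-221.7,59.5)"
```

```text
tool mom x,y,wz,Fz [ 0.039 -0.011  0.028 -5.159] se [0.016 0.014 0.007 0.184] clk 16.7 op 53.947110778705536 rot [180.    -0.   143.23]
pos [534.  188.8 244.7] [180.   -0.  143.2] q7 28.5 -> x -0.1741 y -0.3824 twist 1.461 (dyaw -83.7)
```

>>> apply_moves(rows=[[[-0.015,-0.034,0,0.14,0.04],[-0.034,-0.076,0,0.3,0.04],[-0.054,-0.118,0,0.46,0.04],[-0.074,-0.162,0,0.62,0.04],[-0.094,-0.206,0,0.78,0.04],[-0.114,-0.25,0,0.94,0.04],[-0.134,-0.294,0,1.1,0.04],[-0.154,-0.338,0,1.26,0.04],[-0.168,-0.368,0,1.4,0.04],[-0.174,-0.382,0,1.461,0.04],[-0.174,-0.382,0,1.461,0.04],[-0.174,-0.382,0,1.461,0.04]]])

```text
clock: 18.2
ee_pos: [445.4, -219.4, 244.6]
eef_rot: [-180.0, -0.1, 59.7]
force: [0.8, 0.5, -5.9]
opening: 53.7
grip_force: 35.0
```

```bash
python3 -c "
from h import *
p,d,W,o=cans()
goto(444.6,-221.7,59.5)
m=(W[...,2]>215)&(abs(W[...,0]-444)<70)&(abs(W[...,1]+221)<70)
"
```

```text
can [887.4 -29.8  78.7  48.3  47.  108.4 322.6  59.9]
can [ 798.1 -200.6   74.6   74.    88.7   90.9  379.    85.6]
can [665.2  13.   91.5  55.6 -37.  107.7 308.9 129.8]
can [661.6 146.6  89.9  55.  -44.6 107.7 264.9 130.5]
can [534.2 -31.3  90.6  54.3  15.1 108.4 323.7 172.6]
can [530.1 420.7  90.6  56.   42.3  83.8 176.2 174.8]
pos [ 445.4 -219.4  244.6] [-180.    -0.    59.8] q7 -3.1 -> x -0.0024 y 0.0004 twist 0.004 (dyaw -0.3)
```

>>> apply_moves(rows=[[[-0.002,0,0.05,0.004,0.04],[-0.002,0,0.1,0.004,0.04],[-0.002,0,0.135,0.004,0.04],[-0.002,0,0.145,0.004,0.04],[-0.002,0,0.152,0.004,0.04],[-0.002,0,0.16,0.004,0.04],[-0.002,0,0.167,0.004,0.04],[-0.002,0,0.172,0.004,0.04],[-0.002,0,0.175,0.004,0.04],[-0.002,0,0.175,0.004,0.04]]])

```text
clock: 19.5
ee_pos: [444.0, -223.8, 72.9]
eef_rot: [180.0, -0.1, 59.3]
force: [-10.4, 3.2, 30.5]
opening: 53.8
grip_force: 35.0
```

>>> apply_moves(rows=[[[0,0,-0.002,0,0.04],[0,0,-0.003,0,0.04],[0,0,-0.003,0,0.04]]])

```text
clock: 19.88
ee_pos: [444.2, -223.4, 73.0]
eef_rot: [180.0, -0.0, 59.3]
force: [-0.1, -1.0, 2.7]
opening: 53.8
grip_force: 35.0
```

>>> apply_moves(rows=[[[0,0,0,0,0.065],[0,0,0,0,0.075],[0,0,0,0,0.075],[0,0,-0.06,0,0.075],[0,0,-0.12,0,0.0915],[0,0,-0.175,0,0.0915],[0,0,-0.175,0,0.0915]]])

```text
clock: 20.75
ee_pos: [446.7, -224.4, 252.4]
eef_rot: [179.5, -0.1, 59.3]
force: [0.1, 0.1, -1.3]
opening: 91.4
grip_force: 0.0
```

```bash
python3 -c "
from h import *
cans(); goto(534,-31.2,15)"
```

```text
can [886.9 -30.   76.6  49.4  49.1 109.9 322.4  59.7]
can [ 799.7 -199.5   75.2   73.7  -79.6   91.6  378.9   85.6]
can [664.7  12.9  90.7  56.  -36.8 107.7 309.  129.8]
can [661.9 146.7  89.6  54.  -44.  107.3 264.9 130.5]
can [534.  -31.3  90.8  54.4  15.1 107.5 323.8 172.6]
can [531.3 421.9  91.3  56.4  42.1  84.1 176.2 174.8]
pos [ 445.1 -223.5  249.8] [ 1.797e+02 -1.000e-01  5.930e+01] q7 -2.9 -> x 0.2108 y -0.0218 twist 0.773 (dyaw -44.3)
```

>>> apply_moves(rows=[[[0.05,-0.005,0,0.17,0.0915],[0.1,-0.01,0,0.34,0.0915],[0.15,-0.015,0,0.51,0.0915],[0.2,-0.02,0,0.68,0.0915],[0.211,-0.021,0,0.773,0.0915],[0.211,-0.021,0,0.773,0.0915],[0.211,-0.021,0,0.773,0.0915]]])

```text
clock: 21.68
ee_pos: [532.4, -32.1, 246.6]
eef_rot: [180.0, 0.1, 15.0]
force: [-0.2, -0.4, -0.6]
opening: 91.7
grip_force: 0.0
```

```bash
python3 -c "
from h import *
cans(); goto(534,-31.3,15)"
```

```text
can [887.5 -29.2  77.4  49.5  46.5 107.7 322.5  59.8]
can [ 799.2 -199.9   76.    73.   -54.9   91.3  379.    85.6]
can [675.6  19.7  99.1  48.5 -57.3 107.5 307.3 124.9]
can [661.6 146.9  89.4  54.1 -44.1 107.5 264.9 130.5]
can [531.3 421.6  93.2  55.4  42.2  84.1 176.1 174.8]
can [ 462.8 -364.9   91.4   55.8   58.9   90.1  433.5  196.5]
can [ 444.4 -221.8   91.2   55.3   59.6   90.2  386.8  202.7]
pos [532.6 -32.4 246.9] [1.8e+02 1.0e-01 1.5e+01] q7 -69.7 -> x 0.0017 y -0.0007 twist -0.001 (dyaw 0.0)
```

>>> apply_moves(rows=[[[0.0015,0,0.06,0,0.0915],[0.0015,0,0.12,0,0.0915],[0.0015,0,0.158,0,0.0915],[0.0015,0,0.158,0,0.0915],[0.0015,0,0.158,0,0.04],[0.0015,0,0.158,0,0.04],[0.0015,0,0.158,0,0.04],[0.0015,0,0.158,0,0.04],[0.0015,0,0.14,0,0.04],[0.0015,0,0.1,0,0.04],[0.0015,0,0.05,0,0.04],[0.0015,0,0,0,0.04]]])

```text
clock: 23.22
ee_pos: [533.5, -30.6, 249.0]
eef_rot: [-180.0, 0.1, 15.0]
force: [0.9, 1.8, -7.3]
opening: 53.6
grip_force: 35.0
```

>>> apply_moves(rows=[[[0.055,0,0,0,0.04],[0.055,0,0,0,0.04],[0.055,0,0,0,0.04],[0.055,0,0,0,0.04],[0.055,0,0,0,0.04],[0.055,0,0,0,0.04]]])

```text
clock: 23.98
ee_pos: [587.7, -16.6, 247.8]
eef_rot: [-180.0, 0.0, 15.0]
force: [0.4, -0.2, -6.4]
opening: 53.4
grip_force: 35.0
```

```bash
python3 -c "
from h import *
mom(6)"
```

```text
tool mom x,y,wz,Fz [-0.026 -0.197  0.012 -6.746] se [0.015 0.012 0.01  0.176] clk 24.275 op 53.7748314161942 rot [-180.      0.     15.01]
```

>>> apply_moves(rows=[[[-0.055,0,0,0,0.04],[-0.055,0,0,0,0.04],[-0.055,0,0,0,0.04],[-0.055,0,0,0,0.04],[-0.055,0,0,0,0.04],[-0.055,0,0,0,0.04]]])

```text
clock: 25.02
ee_pos: [535.3, -30.5, 247.7]
eef_rot: [180.0, -0.0, 15.0]
force: [0.7, -1.3, -7.6]
opening: 53.9
grip_force: 35.0
```

```bash
python3 -c "
from h import *
mom(6)"
```

```text
tool mom x,y,wz,Fz [-3.600e-02 -1.350e-01  7.000e-03 -7.141e+00] se [0.01  0.009 0.014 0.263] clk 25.325 op 53.867042606319835 rot [-1.8e+02  1.0e-02  1.5e+01]
```

>>> apply_moves(rows=[[[0.055,0,0,0,0.04],[0.055,0,0,0,0.04],[0.055,0,0,0,0.04],[0.055,0,0,0,0.04],[0.055,0,0,0,0.04],[0.055,0,0,0,0.04]]])

```text
clock: 26.08
ee_pos: [587.8, -16.5, 248.0]
eef_rot: [-180.0, -0.0, 15.0]
force: [-0.3, 0.5, -7.6]
opening: 53.7
grip_force: 35.0
```

```bash
python3 -c "
from h import *
mom(6)
cans();goto(386.8,-319.9,59.5);goto(444,341,41.3)"
```

```text
tool mom x,y,wz,Fz [-0.034 -0.202  0.014 -7.087] se [0.006 0.012 0.012 0.239] clk 26.375 op 53.956640183203206 rot [-1.8e+02 -1.0e-02  1.5e+01]
can [886.9 -30.   77.9  48.5  47.5 109.2 322.5  59.7]
can [ 799.3 -200.2   74.1   72.8  -89.2   91.8  379.    85.6]
can [662.3 147.   89.7  54.8 -43.7 107.4 264.9 130.4]
can [531.4 421.6  91.9  55.7  42.7  84.3 176.1 174.7]
can [ 463.2 -364.4   90.4   55.6   58.4   89.7  433.4  196.5]
can [ 444.3 -221.4   91.4   54.8   59.4   90.2  386.7  202.7]
pos [588.  -16.3 247.7] [-180.   -0.   15.] q7 -70.1 -> x -0.2730 y 0.2412 twist -0.777 (dyaw 44.5)
pos [588.  -16.3 247.7] [-180.   -0.   15.] q7 -70.1 -> x -0.0466 y -0.3824 twist -0.459 (dyaw 26.3)
```

>>> apply_moves(rows=[[[-0.06,0,0,0,0.04],[-0.06,0,0,0,0.04],[-0.06,0,0,0,0.04],[-0.06,0,0,0,0.04],[-0.06,0,0,0,0.04],[-0.06,0,0,0,0.04]]])

```text
clock: 27.18
ee_pos: [530.5, -31.7, 247.7]
eef_rot: [180.0, -0.0, 15.0]
force: [0.3, -0.0, -6.5]
opening: 53.8
grip_force: 35.0
```

```bash
python3 -c "
from h import *
mom(10);goto(440,340,41.3)"
```

```text
tool mom x,y,wz,Fz [-3.700e-02 -1.370e-01 -2.000e-03 -7.358e+00] se [0.006 0.01  0.01  0.18 ] clk 27.675 op 53.65275909875637 rot [-180.   -0.   15.]
pos [530.1 -31.9 247.7] [-180.   -0.   15.] q7 -69.5 -> x 0.0092 y -0.3825 twist -0.459 (dyaw 26.3)
```

Repeatable shift (−0.20 against −0.136), so this one is loose as well and goes in the second basket slot.

>>> apply_moves(rows=[[[0.001,-0.03,0,-0.05,0.04],[0.002,-0.075,0,-0.1,0.04],[0.003,-0.12,0,-0.16,0.04],[0.004,-0.165,0,-0.22,0.04],[0.005,-0.21,0,-0.28,0.04],[0.006,-0.255,0,-0.34,0.04],[0.007,-0.3,0,-0.4,0.04],[0.008,-0.345,0,-0.459,0.04],[0.009,-0.372,0,-0.459,0.04],[0.009,-0.3825,0,-0.459,0.04],[0.009,-0.3825,0,-0.459,0.04],[0.009,-0.3825,0,-0.459,0.04]]])

```text
clock: 29.18
ee_pos: [440.6, 338.0, 247.6]
eef_rot: [179.9, 0.0, 41.2]
force: [-0.3, -0.4, -7.9]
opening: 53.6
grip_force: 35.0
```

```bash
python3 -c "
from h import *
goto(440,339.5,41.3)
print(manip.read_state()['q'].round(0))"
```

```text
pos [440.6 338.  247.6] [179.9   0.   41.2] q7 -88.7 -> x 0.0006 y -0.0015 twist -0.002 (dyaw 0.1)
[-41.  17.   1. 103.  -0.  60. -89.]
```

>>> apply_moves(rows=[[[0.001,-0.001,0.04,0,0.04],[0.001,-0.001,0.09,0,0.04],[0.001,-0.001,0.135,0,0.04],[0.001,-0.001,0.165,0,0.04],[0.001,-0.001,0.175,0,0.04],[0.001,-0.001,0.179,0,0.04],[0.001,-0.001,0.181,0,0.04],[0.001,-0.001,0.181,0,0.04]]])

```text
clock: 30.18
ee_pos: [441.5, 341.4, 68.5]
eef_rot: [179.9, -0.2, 41.3]
force: [0.4, -4.3, 2.7]
opening: 54.3
grip_force: 35.0
```

>>> apply_moves(rows=[[[0,0,0,0,0.07],[0,0,0,0,0.08],[0,0,0,0,0.08],[0,0,-0.06,0,0.09],[0,0,-0.12,0,0.0915],[0,0,-0.18,0,0.0915],[0,0,-0.18,0,0.0915]]])

```text
clock: 31.05
ee_pos: [442.7, 344.1, 252.6]
eef_rot: [-180.0, -0.7, 41.3]
force: [0.1, -0.0, 0.2]
opening: 91.6
grip_force: 0.0
```

```bash
python3 -c "
from h import *
cans(pic='t3'); cans('scene');goto(662,147,-44)"
```

```text
can [886.7 -30.   76.4  50.4  48.1 109.1 322.4  59.8]
can [ 799.4 -199.9   76.3   73.2  -51.5   90.7  379.    85.7]
can [665.3  13.   91.2  55.7 -37.9 107.6 309.  129.8]
can [661.7 146.8  89.7  55.2 -43.9 107.5 264.9 130.5]
can [537.4 427.6  72.3  55.6  41.5  84.3 173.5 171.7]
can [ 463.3 -364.7   90.    56.2   58.5   89.8  433.5  196.6]
can [ 444.2 -221.3   90.2   55.    59.5   90.2  386.7  202.7]
can [421.6 844.   90.6  48.4  14.1 113.1 535.2 117.5]
can [450.  341.3  91.1  57.   44.5  82.1 416.8 158.2]
can [531.4 417.9  91.9  60.   41.5  82.5 452.9 166.9]
can [ 446.1 -225.9   90.4   58.2   61.5   88.4  237.1  198.8]
can [664.8 143.1  93.1  55.2 -44.6 105.6 397.1 213. ]
can [ 465.5 -367.7   91.5   58.    59.9   88.2  185.3  215.7]
can [666.   10.3  92.8  54.9 -38.3 106.  350.5 226.5]
can [ 800.5 -202.9   74.5   73.6  -56.1   89.8  285.4  293.9]
can [909.3 -48.3  79.9  60.5  55.8 108.3 376.3 309.9]
pos [439.9 341.8 247.3] [-1.80e+02 -1.00e-01  4.13e+01] q7 -88.9 -> x 0.0382 y 0.2929 twist -1.652 (dyaw 94.7)
```

View pics/t3.png

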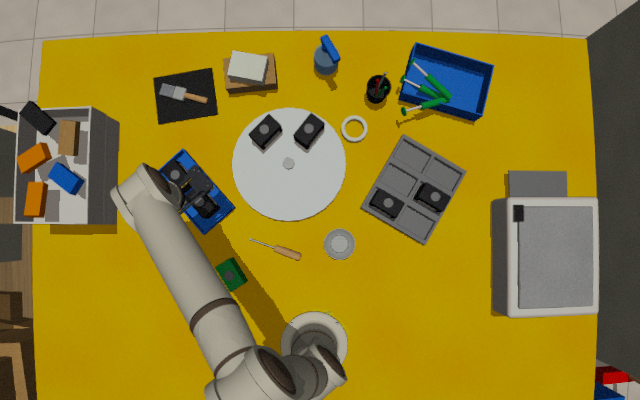

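The picture shows two canisters left on the disc at (265,131) and (309,130). Two stand in the blue basket near (175,173) and (207,205), and one is newly in the tray at (387,203).

>>> apply_moves(rows=[[[0.004,0.033,0,-0.18,0.0915],[0.008,0.066,0,-0.36,0.0915],[0.013,0.1,0,-0.54,0.0915],[0.017,0.133,0,-0.72,0.0915],[0.022,0.166,0,-0.9,0.0915],[0.026,0.2,0,-1.08,0.0915],[0.031,0.24,0,-1.26,0.0915],[0.035,0.27,0,-1.44,0.0915],[0.038,0.293,0,-1.6,0.0915],[0.038,0.293,0,-1.652,0.0915],[0.038,0.293,0,-1.652,0.0915],[0.038,0.293,0,-1.652,0.0915]]])

```text
clock: 32.65
ee_pos: [660.9, 146.8, 245.2]
eef_rot: [-179.9, -0.1, 135.9]
force: [0.6, -0.0, -0.2]
opening: 91.5
grip_force: 0.0
```

```bash
python3 -c "
from h import *
cans();cans('scene');goto(662,146.9,-44)"
```

```text
can [886.8 -30.   76.   49.3  46.7 109.1 322.5  59.9]
can [ 798.6 -199.    73.8   73.2   57.2   91.3  379.1   85.7]
can [665.4  13.1  91.5  55.6 -38.4 107.8 309.  129.8]
can [530.6 421.4  91.6  55.8  41.7  84.  176.1 174.8]
can [ 463.4 -365.    90.1   56.8   59.3   90.   433.5  196.5]
can [449.6 344.6  91.1  55.1  40.   84.  200.1 201.1]
can [ 444.1 -221.6   91.    54.9   59.1   90.2  386.7  202.7]
can [422.1 841.8  89.1  47.3  14.6 113.3 535.1 117.5]
can [447.7 335.3  76.2  57.9  40.3  82.3 414.2 157.6]
can [532.2 417.3  92.   58.1  42.   82.1 453.  167.1]
can [ 447.1 -226.8   90.2   56.5   59.9   88.2  237.1  198.8]
can [665.  143.1  93.   54.6 -44.1 105.6 397.1 213. ]
can [ 465.  -368.3   93.4   57.    59.4   88.3  185.4  215.8]
can [666.9   9.7  94.9  55.1 -38.1 105.7 350.5 226.5]
can [ 801.3 -202.9   74.7   72.5  -82.6   90.   285.4  293.8]
can [909.5 -48.   79.9  59.9  58.3 108.2 376.3 309.9]
pos [661.2 146.9 246.1] [-180.   -0.  136.] q7 27.4 -> x -0.0006 y 0.0005 twist -0.000 (dyaw 0.0)
```

>>> apply_moves(rows=[[[0,0,0.06,0,0.0915],[0,0,0.12,0,0.0915],[0,0,0.157,0,0.0915],[0,0,0.157,0,0.0915],[0,0,0.157,0,0.04],[0,0,0.157,0,0.04],[0,0,0.157,0,0.04],[0,0,0.157,0,0.04],[0,0,0.14,0,0.04],[0,0,0.1,0,0.04],[0,0,0.05,0,0.04],[0,0,0,0,0.04]]])

```text
clock: 34.25
ee_pos: [661.1, 146.0, 248.4]
eef_rot: [-179.9, -0.0, 136.0]
force: [0.7, -0.6, -3.9]
opening: 53.7
grip_force: 34.9
```

>>> apply_moves(rows=[[[0.055,0,0,0,0.04],[0.055,0,0,0,0.04],[0.055,0,0,0,0.04],[0.055,0,0,0,0.04],[0.055,0,0,0,0.04],[0.055,0,0,0,0.04]]])

```text
clock: 35.0
ee_pos: [622.4, 183.9, 246.4]
eef_rot: [-180.0, -0.0, 135.9]
force: [0.4, -0.5, -4.1]
opening: 53.9
grip_force: 34.9
```

```bash
python3 -c "
from h import *
mom(7)"
```

```text
tool mom x,y,wz,Fz [ 5.000e-02 -3.300e-02 -1.000e-03 -3.934e+00] se [0.012 0.008 0.006 0.079] clk 35.35 op 53.65905666180676 rot [-180.     -0.    135.95]
```

>>> apply_moves(rows=[[[-0.055,0,0,0,0.04],[-0.055,0,0,0,0.04],[-0.055,0,0,0,0.04],[-0.055,0,0,0,0.04],[-0.055,0,0,0,0.04],[-0.055,0,0,0,0.04]]])

```text
clock: 36.1
ee_pos: [661.5, 146.9, 246.9]
eef_rot: [180.0, -0.0, 136.0]
force: [0.0, 0.3, -3.0]
opening: 54.1
grip_force: 34.9
```

```bash
python3 -c "
from h import *
mom(7)"
```

```text
tool mom x,y,wz,Fz [ 0.055 -0.029  0.005 -3.442] se [0.012 0.013 0.008 0.148] clk 36.45 op 54.19829194461905 rot [-180.     -0.    135.95]
```

>>> apply_moves(rows=[[[0.055,0,0,0,0.04],[0.055,0,0,0,0.04],[0.055,0,0,0,0.04],[0.055,0,0,0,0.04],[0.055,0,0,0,0.04],[0.055,0,0,0,0.04]]])

```text
clock: 37.2
ee_pos: [622.5, 184.0, 246.6]
eef_rot: [-180.0, -0.0, 135.9]
force: [-0.5, 0.1, -3.5]
opening: 54.0
grip_force: 34.9
```

```bash
python3 -c "
from h import *
mom(7)
cans();goto(520.4,-266.4,59.5)"
```

```text
tool mom x,y,wz,Fz [ 0.045 -0.025 -0.016 -3.408] se [0.007 0.011 0.016 0.164] clk 37.55 op 53.81540368058492 rot [-180.     -0.    135.96]
can [886.6 -30.   77.4  50.8  46.3 108.8 322.5  59.8]
can [ 799.1 -199.4   76.8   72.4  -68.3   90.8  379.    85.7]
can [664.9  12.5  91.5  55.4 -38.5 107.7 309.  129.9]
can [531.  422.   91.8  56.4  42.5  84.3 176.1 174.8]
can [ 462.7 -365.2   90.5   56.1   58.4   89.8  433.5  196.6]
can [449.5 344.8  90.2  56.   40.2  84.2 200.  201.1]
can [ 444.2 -221.6   91.1   55.3   59.3   90.   386.8  202.7]
pos [622.2 184.6 246.7] [-180.   -0.  136.] q7 23.1 -> x -0.2403 y -0.3949 twist 1.334 (dyaw -76.5)
```

```bash
python3 -c "
from h import *
goto(596.5,-311.5,59.5)"
```

```text
pos [622.2 184.6 246.7] [-180.   -0.  136.] q7 23.1 -> x -0.3264 y -0.3744 twist 1.334 (dyaw -76.5)
```

>>> apply_moves(rows=[[[-0.02,-0.023,0,0.12,0.04],[-0.052,-0.06,0,0.25,0.04],[-0.085,-0.097,0,0.38,0.04],[-0.118,-0.135,0,0.52,0.04],[-0.151,-0.173,0,0.66,0.04],[-0.184,-0.211,0,0.8,0.04],[-0.217,-0.249,0,0.94,0.04],[-0.25,-0.287,0,1.08,0.04],[-0.283,-0.325,0,1.2,0.04],[-0.31,-0.356,0,1.3,0.04],[-0.326,-0.374,0,1.334,0.04],[-0.326,-0.374,0,1.334,0.04]]])

```text
clock: 39.1
ee_pos: [595.8, -313.2, 246.5]
eef_rot: [-180.0, 0.1, 59.4]
force: [0.3, -0.4, -3.3]
opening: 54.0
grip_force: 34.9
```

```bash
python3 -c "
from h import *
goto(596.5,-311.5,59.5)
p,d=read_camera('scene');cv2.imwrite('pics/s4.png',p[:,:,::-1])"
```

```text
pos [ 595.8 -313.2  246.5] [-1.80e+02  1.00e-01  5.94e+01] q7 0.0 -> x 0.0018 y -0.0002 twist -0.002 (dyaw 0.1)
```

>>> apply_moves(rows=[[[0.001,0,0.05,0,0.04],[0.001,0,0.1,0,0.04],[0.001,0,0.135,0,0.04],[0.001,0,0.145,0,0.04],[0.001,0,0.152,0,0.04],[0.001,0,0.16,0,0.04],[0.001,0,0.167,0,0.04],[0.001,0,0.171,0,0.04],[0.001,0,0.173,0,0.04],[0.001,0,0.173,0,0.04]]])

```text
clock: 40.4
ee_pos: [597.1, -310.2, 73.8]
eef_rot: [180.0, 0.0, 59.5]
force: [0.7, -0.0, -3.3]
opening: 53.9
grip_force: 34.9
```

Not yet on the floor, so I'll go a little lower and then release.

>>> apply_moves(rows=[[[0,0,0.0015,0,0.04],[0,0,0.003,0,0.04],[0,0,0.003,0,0.04]]])

```text
clock: 40.78
ee_pos: [597.5, -310.6, 73.1]
eef_rot: [179.9, -0.0, 59.5]
force: [-4.2, 1.4, 9.8]
opening: 53.9
grip_force: 35.0
```

>>> apply_moves(rows=[[[0,0,0,0,0.065],[0,0,0,0,0.075],[0,0,0,0,0.075],[0,0,-0.06,0,0.075],[0,0,-0.12,0,0.0915],[0,0,-0.178,0,0.0915],[0,0,-0.178,0,0.0915]]])

```text
clock: 41.65
ee_pos: [600.2, -312.0, 255.4]
eef_rot: [179.3, -0.1, 59.5]
force: [0.5, 0.1, -0.4]
opening: 91.3
grip_force: 0.0
```

```bash
python3 -c "
from h import *
cans(); goto(665.2,12.8,-38.2)"
```

```text
can [886.8 -29.3  77.7  49.1  49.2 108.3 322.5  59.8]
can [ 799.2 -199.5   75.1   72.6  -52.8   91.   378.9   85.6]
can [664.9  12.1  91.6  55.2 -38.7 107.8 309.  129.9]
can [531.1 421.4  89.9  55.9  41.8  83.9 176.1 174.8]
can [449.3 344.8  93.   54.9  38.3  84.4 200.  201.1]
pos [ 598.5 -310.9  251.8] [179.7  -0.   59.5] q7 -0.1 -> x 0.3128 y -0.1068 twist -1.436 (dyaw 82.3)
```

>>> apply_moves(rows=[[[0.04,-0.013,0,-0.18,0.0915],[0.085,-0.028,0,-0.36,0.0915],[0.13,-0.043,0,-0.54,0.0915],[0.175,-0.058,0,-0.72,0.0915],[0.22,-0.073,0,-0.9,0.0915],[0.265,-0.088,0,-1.08,0.0915],[0.3,-0.1,0,-1.26,0.0915],[0.313,-0.107,0,-1.4,0.0915],[0.313,-0.107,0,-1.436,0.0915],[0.313,-0.107,0,-1.436,0.0915],[0.313,-0.107,0,-1.436,0.0915]]])

```text
clock: 43.08
ee_pos: [663.4, 12.1, 248.2]
eef_rot: [-179.9, -0.0, 141.6]
force: [-0.0, 0.6, -0.8]
opening: 91.4
grip_force: 0.0
```

```bash
python3 -c "
from h import *
cans('scene');cans(); goto(665.2,12.8,-38.2)"
```

```text
can [424.3 843.1  91.7  52.7  10.9 113.  535.2 117.5]
can [451.4 340.3  90.5  55.9  42.1  82.3 416.8 158.3]
can [531.9 417.   91.9  61.4  40.7  82.2 452.9 166.9]
can [ 446.3 -226.6   90.1   57.3   59.3   88.2  237.2  198.8]
can [ 465.3 -367.7   91.6   57.2   60.9   88.4  185.3  215.8]
can [666.1   9.9  92.3  54.7 -38.1 105.9 350.4 226.4]
can [ 598.9 -313.1   91.9   58.6   59.6   88.2  215.1  245.1]
can [ 800.5 -202.6   74.5   72.9  -15.8   89.8  285.4  293.8]
can [908.5 -47.9  80.   60.7  55.8 108.4 376.2 309.9]
can [889.3 -31.4  78.   41.9  47.2 113.7 323.3  57.8]
can [ 799.  -200.7   74.9   73.6  -89.5   91.5  379.    85.5]
can [ 597.2 -311.4   92.2   55.3   60.1   89.8  415.3  152.7]
can [531.  421.   90.8  55.5  41.8  83.7 176.1 174.8]
can [ 463.  -365.1   91.7   56.9   58.4   90.7  433.5  196.6]
can [449.8 344.3  89.6  54.8  40.6  84.  200.1 201.2]
can [ 444.1 -221.5   91.4   54.8   59.8   90.4  386.7  202.7]
pos [663.5  12.6 248.6] [-180.     0.   141.6] q7 44.9 -> x -0.0012 y 0.0011 twist -0.003 (dyaw 0.2)
```

>>> apply_moves(rows=[[[-0.001,0.001,0.06,0,0.0915],[-0.001,0.001,0.12,0,0.0915],[-0.001,0.001,0.16,0,0.0915],[-0.001,0.001,0.16,0,0.0915],[-0.001,0.001,0.16,0,0.04],[-0.001,0.001,0.16,0,0.04],[-0.001,0.001,0.16,0,0.04],[-0.001,0.001,0.16,0,0.04],[-0.001,0.001,0.14,0,0.04],[-0.001,0.001,0.1,0,0.04],[-0.001,0.001,0.05,0,0.04],[-0.001,0.001,0,0,0.04]]])

```text
clock: 44.68
ee_pos: [664.6, 14.2, 251.1]
eef_rot: [-180.0, -0.0, 141.8]
force: [1.1, -0.3, -2.6]
opening: 53.8
grip_force: 35.0
```

>>> apply_moves(rows=[[[0.055,0,0,0,0.04],[0.055,0,0,0,0.04],[0.055,0,0,0,0.04],[0.055,0,0,0,0.04],[0.055,0,0,0,0.04],[0.055,0,0,0,0.04]]])

```text
clock: 45.42
ee_pos: [622.0, 47.7, 248.4]
eef_rot: [-180.0, -0.0, 141.8]
force: [-0.3, 0.1, -2.6]
opening: 53.7
grip_force: 35.0
```

```bash
python3 -c "
from h import *
mom(7)"
```

```text
tool mom x,y,wz,Fz [ 1.600e-02 -1.700e-02  2.000e-03 -2.778e+00] se [0.006 0.011 0.013 0.094] clk 45.775 op 53.75670820109664 rot [-180.    -0.   141.8]
```

>>> apply_moves(rows=[[[-0.055,0,0,0,0.04],[-0.055,0,0,0,0.04],[-0.055,0,0,0,0.04],[-0.055,0,0,0,0.04],[-0.055,0,0,0,0.04],[-0.055,0,0,0,0.04]]])

```text
clock: 46.52
ee_pos: [664.8, 14.7, 249.0]
eef_rot: [180.0, 0.0, 141.8]
force: [-0.2, -0.7, -2.2]
opening: 53.4
grip_force: 35.0
```

```bash
python3 -c "
from h import *
mom(7)"
```

```text
tool mom x,y,wz,Fz [ 5.100e-02 -2.100e-02 -1.000e-03 -2.283e+00] se [0.013 0.006 0.012 0.16 ] clk 46.875 op 53.857977655355285 rot [-180.     -0.    141.79]
```

>>> apply_moves(rows=[[[0.055,0,0,0,0.04],[0.055,0,0,0,0.04],[0.055,0,0,0,0.04],[0.055,0,0,0,0.04],[0.055,0,0,0,0.04],[0.055,0,0,0,0.04]]])

```text
clock: 47.62
ee_pos: [622.1, 47.7, 248.6]
eef_rot: [-180.0, -0.0, 141.8]
force: [0.6, -0.4, -2.7]
opening: 53.9
grip_force: 35.0
```

```bash
python3 -c "
from h import *
mom(7)
cans();goto(386.8,-320.5,59.5)"
```

```text
tool mom x,y,wz,Fz [ 0.032 -0.016 -0.007 -2.564] se [0.005 0.009 0.012 0.155] clk 47.975 op 53.86395044875154 rot [-180.    -0.   141.8]
can [886.5 -29.6  76.5  48.   48.5 109.9 322.4  59.7]
can [ 798.9 -199.5   76.4   72.6  -62.8   91.3  379.1   85.6]
can [ 596.7 -311.2   92.4   53.2   59.8   89.6  415.4  152.7]
can [531.1 421.3  91.3  55.5  41.8  84.4 176.2 174.8]
can [ 462.1 -364.8   92.    55.8   58.5   90.   433.4  196.5]
can [449.5 344.6  91.   55.1  39.3  84.  200.2 201.2]
can [ 444.3 -221.9   91.3   55.    59.6   90.2  386.8  202.7]
pos [621.8  48.2 248.7] [-180.    -0.   141.8] q7 41.5 -> x -0.0433 y -0.4350 twist 1.436 (dyaw -82.3)
```

>>> apply_moves(rows=[[[-0.003,-0.03,0,0.14,0.04],[-0.007,-0.07,0,0.28,0.04],[-0.011,-0.112,0,0.42,0.04],[-0.016,-0.158,0,0.57,0.04],[-0.02,-0.204,0,0.72,0.04],[-0.025,-0.25,0,0.87,0.04],[-0.03,-0.296,0,1.02,0.04],[-0.034,-0.342,0,1.17,0.04],[-0.038,-0.385,0,1.3,0.04],[-0.041,-0.415,0,1.4,0.04],[-0.043,-0.435,0,1.436,0.04],[-0.043,-0.435,0,1.436,0.04]]])

```text
clock: 49.52
ee_pos: [386.2, -321.0, 248.7]
eef_rot: [-180.0, 0.0, 59.5]
force: [0.3, 0.5, -2.4]
opening: 53.9
grip_force: 35.0
```

```bash
python3 -c "
from h import *
goto(386.8,-320.5,59.5)"
```

```text
pos [ 386.2 -321.   248.7] [-180.     0.    59.5] q7 9.7 -> x 0.0008 y 0.0003 twist -0.001 (dyaw 0.0)
```

>>> apply_moves(rows=[[[0,0,0.05,0,0.04],[0,0,0.1,0,0.04],[0,0,0.135,0,0.04],[0,0,0.147,0,0.04],[0,0,0.155,0,0.04],[0,0,0.163,0,0.04],[0,0,0.17,0,0.04],[0,0,0.175,0,0.04],[0,0,0.177,0,0.04],[0,0,0.177,0,0.04]]])

```text
clock: 50.78
ee_pos: [386.7, -320.5, 72.9]
eef_rot: [180.0, -0.0, 59.5]
force: [-1.6, 1.5, 9.7]
opening: 54.3
grip_force: 35.0
```

>>> apply_moves(rows=[[[0,0,0,0,0.062],[0,0,0,0,0.068],[0,0,0,0,0.068],[0,0,-0.06,0,0.068],[0,0,-0.12,0,0.0915],[0,0,-0.178,0,0.0915],[0,0,-0.178,0,0.0915]]])

```text
clock: 51.65
ee_pos: [389.2, -322.4, 254.7]
eef_rot: [179.4, 0.0, 59.5]
force: [0.2, 0.2, -1.1]
opening: 90.4
grip_force: 0.0
```

```bash
python3 -c "
from h import *
cans('scene'); goto(449.6,344.5,41)"
```

```text
can [422.5 840.7  90.9  48.7  14.4 113.2 535.2 117.5]
can [451.9 340.4  90.7  55.4  41.2  82.4 416.8 158.2]
can [531.6 417.9  92.8  60.   43.1  82.1 452.8 166.9]
can [ 389.4 -324.    92.8   56.1   59.6   88.2  197.9  194.8]
can [ 446.3 -226.7   91.1   57.4   58.4   88.2  237.1  198.8]
can [ 465.5 -368.7   92.5   57.    59.    88.1  185.4  215.7]
can [ 599.2 -313.2   91.    57.4   60.    88.1  215.   245.1]
can [ 801.3 -202.7   75.1   73.   -86.6   89.6  285.4  293.9]
can [909.1 -48.3  79.7  60.   56.3 108.  376.3 309.9]
pos [ 387.8 -321.1  252. ] [179.7  -0.   59.5] q7 9.8 -> x 0.6050 y -0.2843 twist 0.323 (dyaw -18.5)
```

>>> apply_moves(rows=[[[0,0,-0.03,0,0.0915],[0,0.06,-0.03,0,0.0915],[0,0.06,-0.03,0,0.0915],[0,0.06,-0.03,0,0.0915]]])

```text
clock: 52.2
ee_pos: [436.9, -350.0, 277.3]
eef_rot: [-179.7, 0.0, 59.5]
force: [-0.8, 0.4, 0.3]
opening: 91.7
grip_force: 0.0
```

```bash
python3 -c "
from h import *
p,d=read_camera('scene');cv2.imwrite('pics/fin.png',p[:,:,::-1]);cans()"
```

```text
can [886.9 -29.9  78.   48.6  48.2 107.8 322.5  59.8]
can [ 799.1 -200.9   74.8   73.8   88.6   91.3  379.    85.7]
can [ 597.  -311.5   92.2   55.4   59.7   89.9  415.3  152.8]
can [530.8 420.9  90.9  56.   42.4  84.2 176.2 174.8]
can [449.3 345.1  91.3  56.1  38.8  84.3 200.  201.1]
can [ 443.8 -222.    91.9   54.3   59.4   90.   386.7  202.7]
can [ 385.8 -320.7   92.1   54.5   59.    89.7  416.2  221.5]
```

View pics/fin.png

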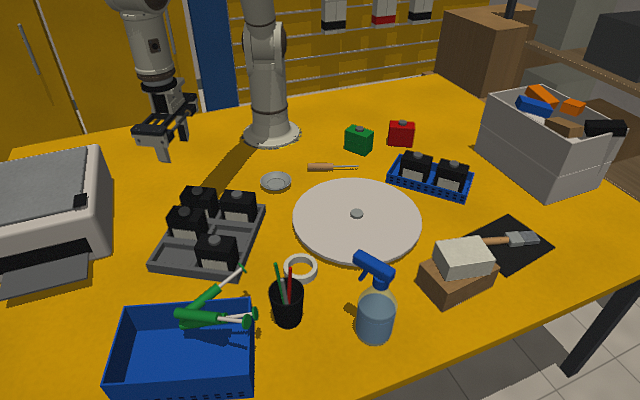

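The disc is empty. The tray holds four seated canisters near (197,195), (237,200), (186,218) and (215,250), and two stand in the blue basket at (417,163) and (453,173). Nothing else has moved and the gripper is clear.

```bash
python3 -c "
from workcell import manip
print(manip.hand_in())"
```

```text
the job is handed in; nothing more can be done
None
```

I handed the job in at about 52 s: all five turntable canisters are sorted, the three sound ones standing fully down in tray pockets and the two with a loose piece upright in the blue basket (for the second of those, the moment shift was a repeatable 0.065 N m rather than the stated 0.08).

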